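Seat a spacer sleeve and inspect it under the lens

TASK

Slide the white spacer sleeve over the upright spindle of the service stand, right down onto its shoulder, and let it go. Then take the hand lens from its rest and hold it level, face up as it lay, centred over the spindle with the lens at the height of the marker collar on the gauge post, touching nothing but the gripper. The job finishes while you are still holding the lens there, steady; leave the marker's setting and the other things on the bench alone.

Things in the scene. Friction and masses are not known exactly. Their poses are not given: they have to be found in the camera images.
- sleeve_mid (a point): Middle of the loose white plastic spacer sleeve: a plain tube 30 mm in outer diameter, 30 mm tall, bore 17 mm right through, both ends alike; about 30 g. It starts standing upright on the bench, to the left or the right of the stand. The point is on its axis, 15 mm above its lower end.
- stand: Fixed service stand. Origin on the bench under the spindle axis; z up, x towards the gauge post. Base plate 15 mm thick, x -55 to +135 mm, y +-45 mm; shoulder disc 28 mm across, top at 20 mm; steel spindle 13 mm in diameter up to 60 mm height, last 4 mm tapered. Gauge post: rod 10 mm in diameter at x = 110 mm, 165 mm high; keep handle and gripper off that side.
- spindle_seat (a point): Point on the spindle's axis at the top face of the shoulder, 20 mm above the bench: the lower end of the seated sleeve is here, so its middle is then 15 mm above this point.
- spindle_top (a point): Top of the spindle, on its axis, 60 mm above the bench.
- mark (a point): Middle of the black marker collar on the gauge post, on the post's axis: a disc 22 mm in diameter, 8 mm tall, with a small tongue reaching 30 mm towards the spindle. Its height above the bench (108 to 148 mm) is where the middle of the lens must be held. It is held by friction (3 N) and slides if knocked: do not touch it.
- loupe: The loose hand lens, about 80 g. Origin at the middle of the underside of the straight handle where to grip it (near the balance point); x from handle to lens, z up when it lies flat. Black handle 16 mm wide, 14 mm thick, x = -69 to +36 mm; the lens frame is a steel ring 60 mm in outer diameter, 12 mm thick, with clear glass, centred at x = +75 mm.
- lens (a point): Centre of the lens, 75 mm along x from the loupe's origin and 6 mm above its underside; axes as the loupe.
- loupe_rest: Fixed grey rest on which the lens lies, left or right of the stand (opposite the sleeve). Origin on the bench under the loupe's, x towards the lens. Base plate 190 x 60 x 8 mm; a block under the lens and one under the handle's tail, tops 30 mm above the bench, the latter with cheeks 6 mm high beside the handle. Between them, x = -47 to +53 mm, the handle is free.
- bottle_a: Bystander: glass sample bottle, 66 mm in diameter, 133 mm tall, right of the stand and behind; origin under its centre.
- bottle_b: Bystander: another such bottle farther right.
- stopper: Bystander: glass stopper standing on its flat head, 26 mm in diameter, 38 mm tall, left of the stand towards the robot; origin under its centre.
- washer: Bystander: flat steel washer, 24 mm in diameter, 6 mm thick, right of the stand towards the robot; origin under its centre.
- driver: Bystander: screwdriver about 160 mm long, lying across the bench behind on the left.
- beaker: Bystander: glass beaker 70 mm in diameter, 85 mm tall, far right; origin under its centre.
- jar: Bystander: amber jar 60 mm in diameter, 70 mm tall, far left; origin under its centre.
There are look-alikes about, which are no part of the job. Leave any brown or green look-alike of the part that bears sleeve_mid alone.

How it is judged (in metres and radians):
On the way, in this order (a step that is already met when the one before it is completed fails the run):
1. the sleeve is right down on the spindle's shoulder and let go (horizontal distance between sleeve_mid and spindle_seat below 0.0035 m and z of sleeve_mid in the frame of spindle_seat between 0.012 and 0.0185 m and contact force between sleeve and the fingers below 0.05 N), for 0.2 s.
2. the lens is lifted off its rest by the gripper (height (world z) of lens above 0.06 m and contact force between loupe and the fingers above 1 N and contact force between loupe and loupe_rest below 0.05 N), for 0.2 s.
At the end, for the whole second after the job is handed in: Sleeve seated on the shoulder (within 3.5 mm), let go. The gripper alone holds the lens still, face up, its centre within 10 mm of the spindle axis and 6 mm of the marker's height, tilted less than 0.12 rad (all of step 1 and horizontal distance between lens and spindle_seat below 0.01 m and z of lens in the frame of mark between -0.006 and 0.006 m and angle between lens's own z axis and vertical below 0.12 rad and linear speed of loupe below 0.02 m/s and contact force between loupe and the fingers above 1 N and contact force between loupe and stand below 0.05 N and contact force between loupe and loupe_rest below 0.05 N and contact force between loupe and bottle_a below 0.05 N and contact force between loupe and bottle_b below 0.05 N and contact force between loupe and stopper below 0.05 N and contact force between loupe and washer below 0.05 N and contact force between loupe and driver below 0.05 N and contact force between loupe and beaker below 0.05 N and contact force between loupe and jar below 0.05 N and contact force between sleeve and loupe below 0.05 N); the arm keeps its last pose, push and grip.
It fails at once if the marker collar is shifted by more than 3 mm (distance of mark from where it was at the start of the episode above 0.003 m).
It fails at once if a bystander is moved by more than 30 mm (distance of any of bottle_a, bottle_b, stopper, washer, driver, beaker, jar from where it was at the start of the episode above 0.03 m).
It fails at once if a bottle, the beaker, the jar or the stopper is tipped (angle between any of bottle_a, bottle_b, beaker, jar, stopper's own z axis and vertical above 0.5 rad).
It also fails if it takes over 64 s, if anything falls off the work surface, if the arm or the gripper's body presses on something with over 40 N, if the wrist force passes 120 N, or if a joint passes its speed limit or range.

ROBOT

A 6-joint arm with a two-finger parallel gripper is mounted at the origin on the work surface. World frame = base frame: x ahead of the robot, y to its left, z up, the work surface at z = 0. Lengths are in mm, angles in rad, forces in N, time in s.
With the tool pointing down it reaches from about 350 to 975 mm from the base axis. Payload 7.1 kg.
Tool frame: the origin (TCP) lies at the very end of the fingers, on their centre line; the grasp point (between the pads) lies 19 mm behind it (ctrl.pinch_z is the z of the grasp point in the tool frame, in mm); z points along the fingers, y is the direction in which the jaws open and shut (so a half turn about z gives the same grasp; the last joint's range is limited). The gripper opens to 88 mm and grips with 3 to 60 N. Pads are 20 mm wide; open, the fingers measure 115 mm over their backs; the gripper's body (75 mm by 178 mm) begins 61 mm behind the grasp point.
Start: joints at [-1.133, 0.423, 1.63, -0, 1.089, -0.019], TCP at [275.688, -560.893, 222.675] pointing down, gripper open.
Joint ranges: [-3, 3], [-0.9, 2.11], [0.09, 2.58], [-1.31, 4.45], [0.11, 2.69], [-2.54, 2.54]. Speed limits (rad/s): [2.39, 2.39, 3.01, 3.14, 3.14, 3.14].

INTERFACE

Orientations are given as a rotation vector (axis times angle).
In Python, from workcell import get_obs, optics, ctrl gives the robot as it stands.
- The arm moves only by the shell command python3 -m jog 'ROWS'. ROWS is a JSON object of lists of equal length, an entry for each row: "delta_rot": the turn, a rotation vector about the tool's x, y, z in rad, a list of three; "translation": the shift along the tool's x, y, z in mm, a list of three; "hand": the opening, from -1 (shut) to 1 (fully open). In form: {"delta_rot": [[rx, ry, rz], ...], "translation": [[x, y, z], ...], "hand": [hand, ...]}. A call has 1 to 5 rows; each row is the pose to reach, as a shift and turn from the pose commanded when the call began, along the tool's axes at that moment; what a row does not reach only later rows make up. A row lasts 1/10 s, in which the tool goes at most 50 mm and 8.59 degrees, less where a joint would pass 70% of its speed; a pose out of reach is approached as far as the arm can. A call with a gripper value outside its range is refused whole. The fingers move at their own pace and stop on an object; the grip force is fixed at half the most. Time passes only in rows, so rows that repeat a pose let the fingers close. It gives the time, the measured TCP pose, the force and the opening at its end, in the units of the state.
- get_obs(): the state, without advancing time (a new reading comes with each control period).
- optics.get_image(name): name is "side" or "top"; returns the picture (384x512x3 uint8, red, green, blue); there is no depth.
- optics.calibration(name): a dict with "intrinsics" (3x3 intrinsics, pixels), "cam_to_world" (4x4, takes a point from camera to world coordinates). Camera axes: x right, y up, looking along -z (the intrinsics and any distortion apply to the point x, -y, -z); pixel columns grow to the right and rows downward; lengths in mm; the calibration is good to about 2 mm. A picture is of the moment at which its call begins. calibration takes no time and is no camera call.
- ctrl.close_job(): hands the job in, once; it reports no verdict.
The state is a dict: "t": time; "qpos": joint angles; "qvel": joint speeds; "joint_torque": joint torques, N m; "ee_pos": TCP position; "orientation": TCP orientation; "ft_force": force on the tool from outside, world axes, zero at the start; "moment": the same for the moment, N m; "width": finger opening in mm.
Only numpy, scipy, OpenCV 4.12 (cv2) and the standard library are available. Lean on these libraries where they do the work, as an engineer would, in place of code of your own. Each camera call takes 0.05 s, during which the arm holds its last target. There are 200 camera calls.

## Working session

There is one attempt and no reset: what is moved stays moved. The work goes in short steps, Python scripts to look and compute and a shell command to move; the robot and the scene stay as the last step left them, time stands still between calls to the robot, and variables do not carry over. Pictures are saved under pics/ and viewed, about 8 in all and at most 12, crops included, and the job is handed in when it is done.

```bash
mkdir -p pics; ls; cat > h.py <<'E'
import numpy as np, cv2
from scipy.spatial.transform import Rotation as R
from workcell import get_obs, optics, ctrl
def snap(n,f):
    im=optics.get_image(n)[:,:,::-1].copy(); cv2.imwrite(f'pics/{f}.png',im); return im
def ray(n,u,v):
    c=optics.calibration(n);K=np.array(c['intrinsics']);T=np.array(c['cam_to_world'])
    d=np.linalg.inv(K)@[u,v,1]; d=T[:3,:3]@[d[0],-d[1],-d[2]]; return T[:3,3],d/np.linalg.norm(d)
def onz(n,u,v,z):
    o,d=ray(n,u,v); return (o+d*(z-o[2])/d[2])
def proj(n,p):
    c=optics.calibration(n);K=np.array(c['intrinsics']);T=np.array(c['cam_to_world'])
    q=T[:3,:3].T@(np.array(p)-T[:3,3]); q=K@[q[0],-q[1],-q[2]]; return q[:2]/q[2]
def tri(a,b):
    (o1,d1),(o2,d2)=ray('top',*a),ray('side',*b)
    s=np.linalg.lstsq(np.c_[d1,-d2],o2-o1,rcond=None)[0]; p,q=o1+d1*s[0],o2+d2*s[1]
    return (p+q)/2,np.linalg.norm(p-q)
def crop(im,f,x0,y0,w,h,k):
    cv2.imwrite(f'pics/{f}.png',cv2.resize(im[y0:y0+h,x0:x0+w],None,fx=k,fy=k,interpolation=cv2.INTER_CUBIC))
def togo(p,rot=None):
    "tool-frame shift (mm) to world TCP p"
    s=get_obs(); r=R.from_rotvec(s['orientation']); return r.inv().apply(np.array(p)-s['ee_pos'])
E
python3 - <<'E'
from h import *
np.set_printoptions(precision=3,suppress=True)
a=snap('top','t0');b=snap('side','s0')
cv2.imwrite('pics/both.png',np.vstack([a,b])[:, :])
print(optics.calibration('top'),optics.calibration('side'))
s=get_obs();print(s, R.from_rotvec(s['orientation']).as_matrix())
E
```

```text
pics
{'intrinsics': array([[457.86 ,   0.   , 256.398],
       [  0.   , 457.86 , 192.265],
       [  0.   ,   0.   ,   1.   ]]), 'cam_to_world': array([[   0.064,    0.976,   -0.207,  222.725],
       [  -0.998,    0.064,   -0.009,  -13.238],
       [   0.004,    0.207,    0.978, 1847.238],
       [   0.   ,    0.   ,    0.   ,    1.   ]])} {'intrinsics': array([[412.879,   0.   , 255.234],
       [  0.   , 412.879, 190.811],
       [  0.   ,   0.   ,   1.   ]]), 'cam_to_world': array([[  -0.995,    0.052,   -0.081,  465.438],
       [  -0.096,   -0.547,    0.831, 1127.258],
       [  -0.001,    0.835,    0.55 ,  845.864],
       [   0.   ,    0.   ,    0.   ,    1.   ]])}
{'t': 0.1, 'qpos': array([-1.133,  0.424,  1.631, -0.   ,  1.089, -0.019]), 'qvel': array([-0.002, -0.001, -0.003,  0.   , -0.001,  0.001]), 'joint_torque': array([  0.   , -54.561, -27.432,   0.065,   0.019,  -0.   ]), 'ee_pos': array([ 275.479, -560.485,  221.984]), 'orientation': array([-3.059, -0.711,  0.   ]), 'ft_force': array([-0.305, -0.955,  0.868]), 'moment': array([-0.034, -0.018,  0.013]), 'width': 87.34803306091604} [[ 0.897  0.441 -0.001]
 [ 0.441 -0.897  0.001]
 [ 0.    -0.001 -1.   ]]
```

View pics/t0.png

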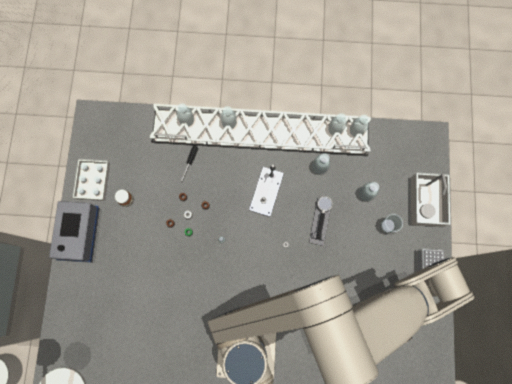

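View pics/s0.png

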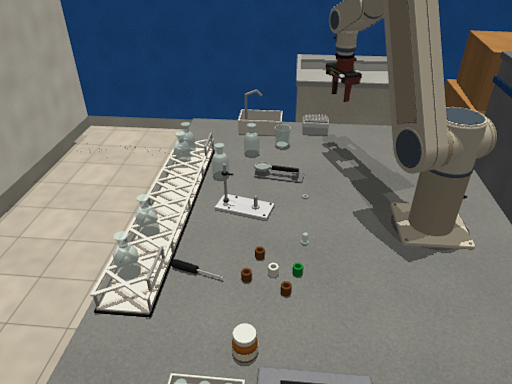

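Top view: the white sleeve is at about (188,214), among brown rings (183,197), (206,205), (170,223) and a green one (189,232). The stand is at (266,191) and the lens rest at (321,220). In the side view the white sleeve is at (273,270). I'll confirm it in an enlarged crop and measure from that.

```bash
python3 - <<'E'
from h import *
a=cv2.imread('pics/t0.png');b=cv2.imread('pics/s0.png')
z=lambda im,x,y,w,h,k:cv2.resize(im[y:y+h,x:x+w],None,fx=k,fy=k,interpolation=cv2.INTER_CUBIC)
# left: top crop sleeve (160..210,188..238)x6 ; right: side crop (235..310, 240..300)
A=z(a,160,188,60,50,6);B=z(a,244,160,60,50,6)
C=z(b,238,243,60,50,6);D=z(b,214,162,65,55,6)
cv2.imwrite('pics/c1.png',np.vstack([np.hstack([A,B]),np.hstack([C,D[:300,:360]])]))
E=z(a,300,188,45,62,8);F=z(b,245,150,66,40,6)
cv=np.zeros((500,770,3),np.uint8);cv[:496,:360]=E;cv[:240,365:761]=F;G=z(b,212,160,66,40,6);cv[250:490,365:761]=G
cv2.imwrite('pics/c2.png',cv)
E
```

```text
(no output)
```

View pics/c1.png

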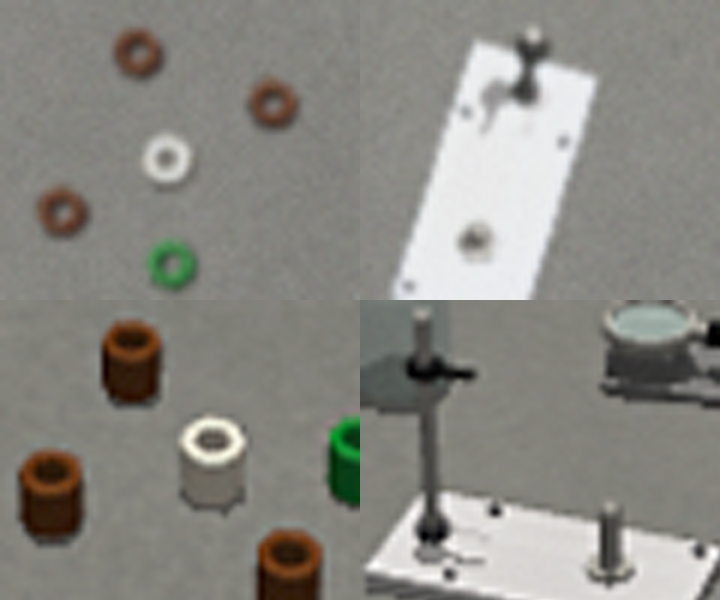

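View pics/c2.png

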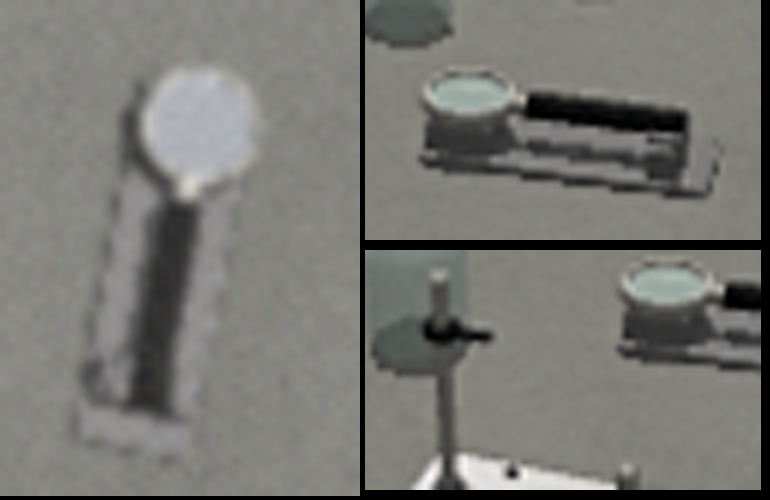

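The crop confirms it. Exactly one white tube, near top (187.2,213.9) and side (273.1,265.9), is the sleeve; the brown and green ones are decoys. Spindle top is at side (255.4,196.1) and the marker at side (224.2,172.9). The lens centre is at top (324.7,203.1), with its handle running to (318.3,238.5).

```bash
cat > meas.py <<'E'
from h import *
np.set_printoptions(precision=1,suppress=True)
a=cv2.imread('pics/t0.png');b=cv2.imread('pics/s0.png')
def rect(im,n,z,x0,y0,w,h,k=2):
    "warp plane z to world grid: row=x, col=y, k px per mm"
    P=np.float32([[x0,y0],[x0+w,y0],[x0+w,y0+h],[x0,y0+h]])
    src=np.float32([proj(n,(*p,z)) for p in P]); dst=np.float32([[0,0],[0,w*k],[h*k,w*k],[h*k,0]])
    return cv2.warpPerspective(im,cv2.getPerspectiveTransform(src,dst),(int(h*k),int(w*k)),flags=cv2.INTER_CUBIC)
if __name__=='__main__':
    print('sleeve top',onz('top',187.2,213.9,30),'side',onz('side',273.1,265.9,30))
    print('plate c',onz('top',266.5,191,15))
    print('spindle top side',onz('side',255.4,196.1,60),'shoulder side',onz('side',255,206.2,20),'top',onz('top',263,199.7,60))
    print('lens',onz('top',324.7,203.1,42),'h0',onz('top',322.3,212.6,44),'h1',onz('top',318.3,238.5,44))
    for n,im in(('top',a),('side',b)):
        c=onz('top',266.5,191,15); x0,y0=c[0]-150,c[1]-150
        w=rect(im,n,15,x0,y0,300,300); m=(w.min(2)>150).astype(np.uint8)
        m=cv2.morphologyEx(m,cv2.MORPH_CLOSE,np.ones((25,25)))
        cs=max(cv2.findContours(m,0,2)[0],key=cv2.contourArea); r=cv2.minAreaRect(cs)
        print(n,'plate centre',x0+r[0][1]/2,y0+r[0][0]/2,'size',np.array(r[1])/2,r[2])
        print(np.array([[x0+q[1]/2,y0+q[0]/2] for q in cv2.boxPoints(r)]))
        for nm,ic in (('sleeve',onz('top',187.2,213.9,30)),):
            x1,y1=ic[0]-25,ic[1]-25; w=rect(im,n,30,x1,y1,50,50,4); g=w.min(2).astype(float)
            t=(190 if n=='side' else 170); m=((g>t)).astype(np.uint8); m=cv2.morphologyEx(m,cv2.MORPH_CLOSE,np.ones((65,65)))
            cs=max(cv2.findContours(m,0,2)[0],key=cv2.contourArea);(cx,cy),rr=cv2.minEnclosingCircle(cs);M=cv2.moments(cs)
            print(n,nm,x1+cy/4,y1+cx/4,'r',rr/4,'cent',x1+M['m01']/M['m00']/4,y1+M['m10']/M['m00']/4, 'eqr',(M['m00']/np.pi)**.5/4)
E
python3 meas.py
```

```text
sleeve top [500.  274.7  30. ] side [498.9 271.4  30. ]
plate c [617.7 -37.6  15. ]
spindle top side [578. -29.  60.] shoulder side [579.1 -25.9  20. ] top [571.8 -25.2  60. ]
lens [ 577.5 -273.2   42. ] h0 [ 537.9 -264.7   44. ] h1 [ 433.5 -252.5   44. ]
top plate centre 619.3762195847655 -35.967849494018196 size [ 96.9 196.9] 13.706960678100586
[[ 703.5 -106.4]
 [ 512.3  -59.7]
 [ 535.2   34.4]
 [ 726.5  -12.2]]
top sleeve 500.03245034393564 274.2029538705023 r 15.540846824645996 cent 500.01460584575045 274.2397044763162 eqr 14.884009325446389
side plate centre 618.1432178757811 -38.90739417175257 size [ 95.3 191.5] 13.937796592712402
[[ 699.6 -108.2]
 [ 513.7  -62.1]
 [ 536.7   30.4]
 [ 722.5  -15.7]]
side sleeve 499.46452202972665 267.61169486781677 r 18.415260314941406 cent 499.24712260512445 269.519822953308 eqr 14.443074273635741
```

```bash
python3 -m jog '{"delta_rot":[[0,0,0],[0,0,0],[0,0,0],[0,0,0],[0,0,0]],"translation":[[568,-648,0],[568,-648,0],[568,-648,0],[568,-648,0],[568,-648,0]],"hand":[0.2,0.2,0.2,0.2,0.2]}'; python3 - <<'E'
from h import *
np.set_printoptions(precision=2,suppress=True)
print(togo((499.6,272.6,150)))
import meas
# marker height: ray of side vs vertical line at post
for P in ((686.9,-54.5),(686.1,-55.5)):
    o,d=ray('side',224.2,172.9); t=np.dot(np.array(P)-o[:2],d[:2])/np.dot(d[:2],d[:2]); print(o+t*d)
    o,d=ray('side',223.9,163.6); t=np.dot(np.array(P)-o[:2],d[:2])/np.dot(d[:2],d[:2]); print('posttop',o+t*d)
for n,p in (('brown',(183,197)),('brown',(206,205)),('brown',(170,223)),('green',(189,232)),('stopper',(221,239)),('washer',(285,244)),('bottle_a',(322,160))): print(n,onz('top',*p,30 if n!='bottle_a' else 133))
E
```

```text
t: 0.6
ee_pos: [340.5, -317.5, 222.4]
orientation: [-3.06, -0.71, 0.0]
ft_force: [1.6, 0.7, 0.5]
width: 53.8
[ 402.76 -459.65   72.59]
[686.2 -54.6 130.4]
posttop [685.6 -54.7 166.4]
[686.3 -55.5 129.9]
posttop [685.8 -55.6 165.9]
brown [567.8 298.2  30. ]
brown [541.  202.6  30. ]
brown [458.9 339.7  30. ]
green [427.8 260.6  30. ]
stopper [408.2 131.3  30. ]
washer [ 404.8 -123.3   30. ]
bottle_a [ 729.3 -244.   133. ]
```

```bash
python3 -m jog '{"delta_rot":[[0,0,0],[0,0,0],[0,0,0],[0,0,0],[0,0,0]],"translation":[[403,-460,0],[403,-460,0],[403,-460,0],[403,-460,0],[403,-460,0]],"hand":[0.2,0.2,0.2,0.2,0.2]}'; python3 -m jog '{"delta_rot":[[0,0,0],[0,0,0],[0,0,0],[0,0,0],[0,0,0]],"translation":[[240,-270,40],[240,-270,40],[240,-270,40],[240,-270,40],[240,-270,40]],"hand":[0.2,0.2,0.2,0.2,0.2]}';  python3 -m jog '{"delta_rot":[[0,0,0.35],[0,0,0.35],[0,0,0.698],[0,0,0.698],[0,0,0.698]],"translation":[[0,0,0],[0,0,0],[0,0,0],[0,0,0],[0,0,0]],"hand":[0.2,0.2,0.2,0.2,0.2]}'; cat > st.py <<'E'
from h import *
import sys
np.set_printoptions(precision=3,suppress=True)
p=[float(v) for v in sys.argv[1:4]]; yaw=np.radians(float(sys.argv[4]))
s=get_obs(); r=R.from_rotvec(s['orientation'])
y=np.array([np.cos(yaw),np.sin(yaw),0]);z=np.array([0,0,-1]);g=R.from_matrix(np.c_[np.cross(y,z),y,z])
print('t',s['t'],'pos',s['ee_pos'],'togo',togo(p),'rot',(r.inv()*g).as_rotvec(),'F',s['ft_force'],'w',s['width'],'q',s['qpos'])
E
python3 st.py 499.6 272.6 60 -103.8
```

```text
t: 1.1
ee_pos: [405.5, -76.1, 222.8]
orientation: [3.06, 0.711, 0.0]
ft_force: [0.3, -1.1, -0.2]
width: 52.9
t: 1.6
ee_pos: [471.7, 163.6, 194.8]
orientation: [3.06, 0.712, -0.0]
ft_force: [0.7, -0.2, 0.1]
width: 52.6
t: 2.1
ee_pos: [471.5, 161.5, 194.8]
orientation: [3.117, -0.386, -0.001]
ft_force: [0.6, -0.6, 0.1]
width: 52.6
t 2.1 pos [471.522 161.474 194.833] togo [   0.203 -114.672  134.787] rot [ 0.     0.001 -0.006] F [ 0.589 -0.595  0.087] w 52.633876208001055 q [ 0.306  0.276  1.928 -0.     0.938  2.123]
```

```bash
python3 -m jog '{"delta_rot":[[0,0,0],[0,0,0],[0,0,0],[0,0,0],[0,0,0]],"translation":[[0,-50,50],[0,-90,90],[0,-114.7,130],[0,-114.7,134.8],[0,-114.7,134.8]],"hand":[0.2,0.2,0.2,0.2,0.2]}'; python3 -m jog '{"delta_rot":[[0,0,0],[0,0,0],[0,0,0],[0,0,0]],"translation":[[0,0,0],[0,0,0],[0,0,0],[0,0,0]],"hand":[0.2,0.2,0.2,0.2]}'; python3 st.py 499.6 272.6 5 -103.8
```

```text
t: 2.6
ee_pos: [497.2, 273.3, 56.8]
orientation: [3.116, -0.374, -0.008]
ft_force: [0.4, -0.6, -0.4]
width: 52.4
t: 3.0
ee_pos: [499.9, 272.5, 61.8]
orientation: [-3.117, 0.379, -0.003]
ft_force: [-0.5, -0.4, 0.0]
width: 52.7
t 3.0 pos [499.916 272.518  61.789] togo [-0.419  0.075 56.789] rot [-0.001 -0.002 -0.001] F [-0.543 -0.406  0.049] w 52.69545108121469 q [ 0.478  0.572  1.844 -0.     0.723  2.291]
```

```bash
python3 -m jog '{"delta_rot":[[0,0,0],[0,0,0],[0,0,0],[0,0,0],[0,0,0]],"translation":[[0,0,25],[0,0,45],[0,0,55],[0,0,55],[0,0,55]],"hand":[0.2,0.2,0.2,0.2,0.2]}'; python3 -m jog '{"delta_rot":[[0,0,0],[0,0,0],[0,0,0],[0,0,0],[0,0,0]],"translation":[[0,0,0],[0,0,0],[0,0,0],[0,0,0],[0,0,0]],"hand":[-0.3,-0.6,-1,-1,-1]}'; python3 st.py 499.6 272.6 5 -103.8
```

```text
t: 3.5
ee_pos: [499.6, 272.8, 6.0]
orientation: [-3.118, 0.378, -0.001]
ft_force: [-1.2, -0.2, 0.6]
width: 52.7
t: 4.0
ee_pos: [499.5, 272.9, 5.9]
orientation: [-3.118, 0.378, -0.001]
ft_force: [-0.5, -1.1, 6.3]
width: 28.7
t 4.0 pos [499.457 272.922   5.87 ] togo [0.215 0.278 0.87 ] rot [-0. -0. -0.] F [-0.529 -1.066  6.269] w 28.74848893269926 q [ 0.479  0.668  1.85  -0.     0.623  2.291]
```

```bash
python3 -m jog '{"delta_rot":[[0,0,0],[0,0,0],[0,0,0],[0,0,0],[0,0,0]],"translation":[[0,0,-40],[0,0,-80],[10,20,-100],[25,45,-100],[46,83,-100]],"hand":[-1,-1,-1,-1,-1]}'; python3 -m jog '{"delta_rot":[[0,0,0],[0,0,0],[0,0,0],[0,0,0],[0,0,0]],"translation":[[23,43,0],[46,86,0],[69,129,0],[90,165,0],[100,185,0]],"hand":[-1,-1,-1,-1,-1]}'; python3 -m jog '{"delta_rot":[[0,0,0],[0,0,0],[0,0,0]],"translation":[[0,0,0],[0,0,0],[0,0,0]],"hand":[-1,-1,-1]}'; python3 st.py 580 -27.6 90 -103.8
```

```text
t: 4.5
ee_pos: [524.8, 181.7, 106.5]
orientation: [-3.118, 0.374, -0.004]
ft_force: [0.5, -0.6, -0.8]
width: 28.5
t: 5.0
ee_pos: [577.8, -25.4, 105.4]
orientation: [3.118, -0.382, 0.001]
ft_force: [-0.4, 0.4, -0.5]
width: 28.9
t: 5.3
ee_pos: [576.5, -21.3, 105.2]
orientation: [-3.119, 0.377, 0.001]
ft_force: [-0.2, -0.6, -0.5]
width: 28.6
t 5.3 pos [576.469 -21.325 105.17 ] togo [ 4.934  5.255 15.167] rot [-0.     0.001  0.   ] F [-0.205 -0.563 -0.542] w 28.607912945186904 q [-0.058  0.513  1.811  0.     0.818  1.753]
```

```bash
python3 -m jog '{"delta_rot":[[0,0,0],[0,0,0],[0,0,0],[0,0,0]],"translation":[[5,5.3,12],[5,5.3,23],[5,5.3,23],[5,5.3,23]],"hand":[-1,-1,-1,-1]}'; python3 - <<'E'
from h import *
np.set_printoptions(precision=2,suppress=True)
b=snap('side','s1'); a=snap('top','t1')
crop(b,'s1c',225,160,65,55,9); 
A=cv2.resize(a[175:225,235:295],None,fx=6,fy=6,interpolation=cv2.INTER_CUBIC); B=cv2.resize(b[160:215,225:290],None,fx=6,fy=6,interpolation=cv2.INTER_CUBIC)
o=np.zeros((330,760,3),np.uint8);o[:300,:360]=A;o[:,365:755]=B;cv2.imwrite('pics/v1.png',o)
E
python3 st.py 580 -27.6 82 -103.8
```

```text
t: 5.7
ee_pos: [579.9, -28.3, 81.5]
orientation: [3.119, -0.377, -0.003]
ft_force: [0.2, -0.1, -0.2]
width: 28.5
t 5.8 pos [580.595 -28.435  82.314] togo [-0.777 -0.669  0.314] rot [-0.  0. -0.] F [0.873 0.697 0.063] w 28.56491087491382 q [-0.069  0.553  1.81   0.     0.779  1.742]
```

View pics/v1.png

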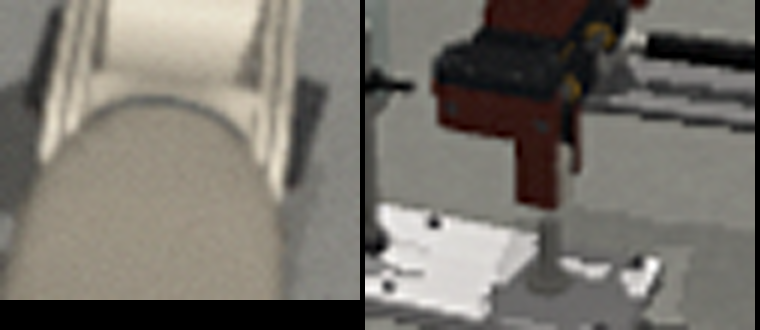

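```bash
python3 - <<'E'
from h import *
np.set_printoptions(precision=2,suppress=True)
p=np.array(get_obs()['ee_pos']); y=np.array([.2385,.971,0]); x=np.array([.971,-.2385,0])
cr=lambda q:(np.array(q)-[225,160]+.5)*6-.5+[365,0]
for s in(-10,0,10):
  for d in (15,28): print(s,d,cr(proj('side',p+y*d+x*s)))
for z in(20,30,50):print('spindle',z,cr(proj('side',(580,-27.6,z))), cr(proj('side',(p[0],p[1],z))))
E
```

```text
-10 15 [553.1 203.7]
-10 28 [545.32 216.07]
0 15 [536.13 200.42]
0 28 [528.24 212.74]
10 15 [519.23 197.15]
10 28 [511.23 209.42]
spindle 20 [546.22 277.9 ] [545.33 277.01]
spindle 30 [546.18 263.66] [545.29 262.77]
spindle 50 [546.11 234.84] [545.21 233.95]
```

The finger tip's position in the side image relative to the spindle matches the prediction to about 1 mm. Descending with force checks.

```bash
python3 -m jog '{"delta_rot":[[0,0,0],[0,0,0],[0,0,0],[0,0,0]],"translation":[[-0.5,-0.5,8],[-0.5,-0.5,14],[-0.5,-0.5,14],[-0.5,-0.5,14]],"hand":[-1,-1,-1,-1]}'; python3 -m jog '{"delta_rot":[[0,0,0],[0,0,0],[0,0,0],[0,0,0]],"translation":[[0,0,3],[0,0,5],[0,0,6],[0,0,6]],"hand":[-1,-1,-1,-1]}'; python3 st.py 580 -27.8 66 -103.8; python3 -m jog '{"delta_rot":[[0,0,0],[0,0,0],[0,0,0],[0,0,0]],"translation":[[0,0,2],[0,0,4],[0,0,4],[0,0,4]],"hand":[-1,-1,-1,-1]}';python3 st.py 580 -27.8 66 -103.8
```

```text
t: 6.2
ee_pos: [580.0, -28.0, 68.1]
orientation: [3.119, -0.378, -0.001]
ft_force: [-0.2, 0.5, 0.2]
width: 28.9
t: 6.6
ee_pos: [580.1, -28.0, 62.2]
orientation: [-3.119, 0.378, 0.0]
ft_force: [0.3, -0.4, -0.1]
width: 28.5
t 6.6 pos [580.101 -28.045  62.218] togo [-0.158 -0.214 -3.782] rot [ 0.  0. -0.] F [ 0.302 -0.378 -0.068] w 28.46363044780907 q [-0.069  0.585  1.816  0.     0.741  1.743]
t: 7.0
ee_pos: [580.2, -28.0, 58.3]
orientation: [3.119, -0.378, -0.0]
ft_force: [0.4, -0.1, 0.6]
width: 29.1
t 7.0 pos [580.157 -28.034  58.291] togo [-0.209 -0.189 -7.709] rot [ 0.  0. -0.] F [ 0.437 -0.059  0.592] w 29.07076696372265 q [-0.069  0.591  1.817  0.     0.734  1.743]
```

```bash
python3 -m jog '{"delta_rot":[[0,0,0],[0,0,0],[0,0,0],[0,0,0],[0,0,0]],"translation":[[0,0,6],[0,0,12],[0,0,18],[0,0,24],[0,0,28]],"hand":[-1,-1,-1,-1,-1]}'; python3 -m jog '{"delta_rot":[[0,0,0],[0,0,0],[0,0,0],[0,0,0]],"translation":[[0,0,1],[0,0,2],[0,0,3],[0,0,3]],"hand":[-1,-1,-1,-1]}'; python3 st.py 580 -27.8 26 -103.8; python3 -m jog '{"delta_rot":[[0,0,0],[0,0,0],[0,0,0],[0,0,0]],"translation":[[0,0,1],[0,0,2],[0,0,2],[0,0,2]],"hand":[-1,-1,-1,-1]}';python3 st.py 580 -27.8 26 -103.8
```

```text
t: 7.5
ee_pos: [580.0, -28.0, 29.5]
orientation: [-3.119, 0.378, 0.001]
ft_force: [-0.4, 0.4, -0.6]
width: 28.7
t: 7.9
ee_pos: [580.2, -28.1, 27.4]
orientation: [3.119, -0.378, -0.0]
ft_force: [-0.9, 0.5, -0.4]
width: 28.7
t 7.9 pos [580.169 -28.081  27.385] togo [-0.231 -0.232  1.385] rot [ 0.  0. -0.] F [-0.939  0.455 -0.384] w 28.689491832594832 q [-0.069  0.642  1.822 -0.     0.678  1.743]
t: 8.3
ee_pos: [580.2, -28.1, 25.9]
orientation: [3.119, -0.378, 0.0]
ft_force: [-2.4, -0.1, 5.1]
width: 28.8
t 8.3 pos [580.217 -28.097  25.875] togo [-0.282 -0.236 -0.125] rot [ 0. -0. -0.] F [-2.445 -0.136  5.061] w 28.84871890913366 q [-0.069  0.644  1.822 -0.     0.675  1.743]
```

Contact at 5 N with the sleeve's lower end at about 20 mm, so it's on the shoulder. Releasing and retracting.

```bash
python3 -m jog '{"delta_rot":[[0,0,0],[0,0,0],[0,0,0],[0,0,0],[0,0,0]],"translation":[[0,0,-0.5],[0,0,-0.5],[0,0,-0.5],[0,0,-0.5],[0,0,-0.5]],"hand":[0,0.2,0.2,0.2,0.2]}'; python3 -m jog '{"delta_rot":[[0,0,0],[0,0,0],[0,0,0],[0,0,0],[0,0,0]],"translation":[[0,0,-20],[0,0,-50],[0,0,-90],[0,0,-125],[0,0,-125]],"hand":[0.2,0.2,0.2,0.2,0.2]}'; python3 - <<'E'
from h import *
b=snap('side','s2'); crop(b,'s2c',205,150,90,65,8)
E
python3 st.py 503 -263 150 -98.2
```

```text
t: 8.8
ee_pos: [580.2, -28.0, 25.8]
orientation: [-3.119, 0.378, 0.0]
ft_force: [0.2, -0.7, -0.1]
width: 52.7
t: 9.3
ee_pos: [583.4, -28.2, 155.8]
orientation: [-3.118, 0.378, -0.014]
ft_force: [-0.5, -0.0, 0.1]
width: 52.6
t 9.35 pos [581.915 -28.136 153.343] togo [-20.552 246.918   3.013] rot [-0.001 -0.005 -0.098] F [ 0.251 -0.95  -0.61 ] w 52.72690028258614 q [-0.069  0.448  1.779  0.     0.91   1.743]
```

View pics/s2c.png

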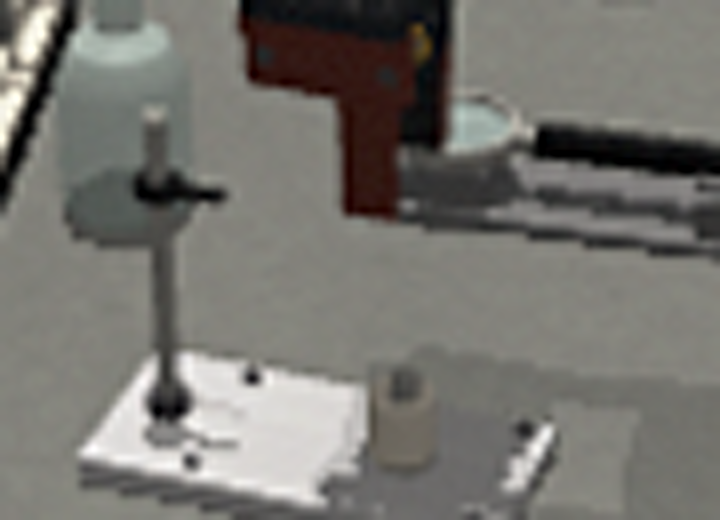

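The sleeve stands on the shoulder with the spindle tip showing through its bore, near crop (404,385). The marker tongue is undisturbed at crop (180,190). Next, the loupe.

```bash
python3 -m jog '{"delta_rot":[[0,0,0],[0,0,-0.05],[0,0,-0.098],[0,0,-0.098],[0,0,-0.098]],"translation":[[-5,45,3],[-10,95,3],[-15,145,3],[-18,195,3],[-21,225,3]],"hand":[0.2,0.2,0.2,0.2,0.2]}';  python3 -m jog '{"delta_rot":[[0,0,0],[0,0,0],[0,0,0],[0,0,0]],"translation":[[0,15,0],[0,20,0],[0,20,0],[0,20,0]],"hand":[0.2,0.2,0.2,0.2]}'; python3 st.py 502.8 -264 70 -98.2
python3 - <<'E'
from h import *
np.set_printoptions(precision=1,suppress=True)
print(onz('side',262.1,165.1,42),onz('side',298.4,168.3,40), onz('side',(550+.5)/6-.5+184.2-0,167,44))
E
```

```text
t: 9.85
ee_pos: [504.0, -243.8, 146.3]
orientation: [-3.133, 0.227, 0.004]
ft_force: [0.4, 0.8, 0.3]
width: 52.7
t: 10.25
ee_pos: [503.5, -260.0, 147.4]
orientation: [-3.133, 0.223, 0.001]
ft_force: [-0.2, 0.1, -0.3]
width: 52.8
t 10.25 pos [ 503.464 -260.031  147.433] togo [-0.039  4.065 77.431] rot [-0.001  0.001  0.001] F [-0.176  0.054 -0.316] w 52.83778901340395 q [-0.498  0.438  1.814  0.     0.891  1.215]
[ 575.2 -273.3   42. ] [ 433.6 -265.2   40. ] [ 522.3 -260.    44. ]
```

```bash
python3 -m jog '{"delta_rot":[[0,0,0],[0,0,0],[0,0,0],[0,0,0],[0,0,0]],"translation":[[0,3,35],[0,3,70],[0,3,100],[0,3,100],[0,3,100]],"hand":[0.2,0.2,0.2,0.2,0.2]}';  python3 -m jog '{"delta_rot":[[0,0,0],[0,0,0],[0,0,0],[0,0,0]],"translation":[[0,0,15],[0,0,27],[0,0,27],[0,0,27]],"hand":[0.2,0.2,0.2,0.2]}'; python3 st.py 502.8 -264 20 -98.2
```

```text
t: 10.75
ee_pos: [503.1, -263.2, 47.9]
orientation: [-3.133, 0.222, 0.002]
ft_force: [0.5, -0.8, -0.0]
width: 52.7
t: 11.15
ee_pos: [502.7, -264.3, 20.8]
orientation: [-3.133, 0.225, 0.0]
ft_force: [-0.7, -0.1, 0.8]
width: 52.4
t 11.15 pos [ 502.663 -264.252   20.775] togo [ 0.1   -0.269  0.775] rot [-0.  0. -0.] F [-0.713 -0.126  0.834] w 52.41181198645535 q [-0.505  0.641  1.852  0.     0.649  1.209]
```

```bash
python3 -m jog '{"delta_rot":[[0,0,0],[0,0,0],[0,0,0],[0,0,0],[0,0,0]],"translation":[[0,0,0],[0,0,0],[0,0,0],[0,0,0],[0,0,0]],"hand":[-0.2,-0.5,-0.8,-1,-1]}';  python3 -m jog '{"delta_rot":[[0,0,0],[0,0,0],[0,0,0],[0,0,0]],"translation":[[0,0,0],[0,0,0],[0,0,-4],[0,0,-8]],"hand":[-1,-1,-1,-1]}'; python3 st.py 502.8 -264 100 -98.2
```

```text
t: 11.65
ee_pos: [502.8, -264.3, 21.0]
orientation: [3.133, -0.225, 0.0]
ft_force: [-0.5, 0.5, 0.4]
width: 15.8
t: 12.05
ee_pos: [502.6, -264.1, 28.9]
orientation: [-3.133, 0.225, 0.001]
ft_force: [0.8, -0.3, -0.5]
width: 15.6
t 12.05 pos [ 502.586 -264.142   28.935] togo [  0.156  -0.187 -71.065] rot [-0.     0.001 -0.   ] F [ 0.795 -0.254 -0.504] w 15.617051660757364 q [-0.505  0.627  1.851  0.     0.664  1.209]
```

```bash
python3 -m jog '{"delta_rot":[[0,0,0],[0,0,0],[0,0,0],[0,0,0],[0,0,0]],"translation":[[0,0,-25],[0,0,-55],[0,0,-80],[0,0,-86],[0,0,-86]],"hand":[-1,-1,-1,-1,-1]}';  python3 -m jog '{"delta_rot":[[0,0,0],[0,0,0],[0,0,0],[0,0,0]],"translation":[[0,0,0],[0,0,0],[0,0,0],[0,0,0]],"hand":[-1,-1,-1,-1]}'; python3 st.py 505.8 -18 115 -98.2; python3 - <<'E'
from h import *
a=snap('top','t3');b=snap('side','s3')
A=cv2.resize(a[180:240,290:350],None,fx=6,fy=6,interpolation=cv2.INTER_CUBIC); B=cv2.resize(b[125:185,230:296],None,fx=6,fy=6,interpolation=cv2.INTER_CUBIC)
o=np.zeros((360,765,3),np.uint8);o[:,:360]=A;o[:,365:761]=B;cv2.imwrite('pics/v3.png',o)
E
```

```text
t: 12.55
ee_pos: [503.3, -264.5, 115.7]
orientation: [3.133, -0.225, 0.003]
ft_force: [-0.7, 0.2, -0.3]
width: 15.7
t: 12.95
ee_pos: [502.4, -264.1, 114.0]
orientation: [-3.133, 0.225, 0.002]
ft_force: [-0.5, -1.1, -1.2]
width: 15.4
t 12.95 pos [ 502.351 -264.084  114.   ] togo [ -31.714 -244.057   -0.83 ] rot [-0.001  0.001 -0.   ] F [-0.507 -1.056 -1.22 ] w 15.426325253601131 q [-0.505  0.489  1.828 -0.     0.826  1.209]
```

View pics/v3.png

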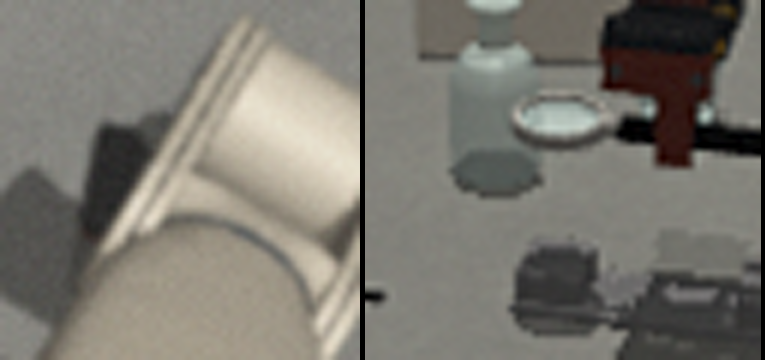

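Lens held level, clear of the rest (side crop, lens centre near (562,117), i.e. full-image (262.4,144.1)). Carrying it over the spindle.

```bash
python3 -m jog '{"delta_rot":[[0,0,0],[0,0,0],[0,0,0],[0,0,0],[0,0,0]],"translation":[[-2,-15,-1],[-6,-45,-1],[-10,-80,-1],[-14,-110,-1],[-16,-122,-1]],"hand":[-1,-1,-1,-1,-1]}'; python3 -m jog '{"delta_rot":[[0,0,0],[0,0,0],[0,0,0],[0,0,0],[0,0,0]],"translation":[[-4,-30,0],[-8,-60,0],[-12,-90,0],[-14,-112,0],[-16,-122,0]],"hand":[-1,-1,-1,-1,-1]}'; python3 -m jog '{"delta_rot":[[0,0,0],[0,0,0],[0,0,0],[0,0,0],[0,0,0]],"translation":[[0,0,0],[0,0,0],[0,0,0],[0,0,0],[0,0,0]],"hand":[-1,-1,-1,-1,-1]}'; python3 st.py 505.9 -17.4 114.7 -98.2; python3 - <<'E'
from h import *
np.set_printoptions(precision=1,suppress=True)
print('at rest-lift lens',onz('side',262.4,144.1,132))
a=snap('top','t4');b=snap('side','s4')
A=cv2.resize(a[160:220,235:295],None,fx=5,fy=5,interpolation=cv2.INTER_CUBIC); B=cv2.resize(b[150:218,212:278],None,fx=7,fy=7,interpolation=cv2.INTER_CUBIC)
o=np.zeros((480,770,3),np.uint8);o[:300,:300]=A;o[:476,305:767]=B;cv2.imwrite('pics/v4.png',o)
E
```

```text
t: 13.55
ee_pos: [503.7, -138.3, 115.8]
orientation: [-3.133, 0.221, 0.001]
ft_force: [0.0, -0.7, -0.1]
width: 15.8
t: 14.05
ee_pos: [505.9, -16.5, 116.0]
orientation: [-3.134, 0.222, -0.0]
ft_force: [0.1, 0.1, 0.5]
width: 16.1
t: 14.55
ee_pos: [505.9, -18.9, 115.8]
orientation: [3.133, -0.227, -0.0]
ft_force: [-0.5, -0.2, -1.4]
width: 15.8
t 14.55 pos [505.923 -18.899 115.843] togo [-0.239 -1.481  1.142] rot [ 0.     0.    -0.001] F [-0.54  -0.204 -1.422] w 15.812424691484948 q [-0.061  0.412  1.963 -0.     0.767  1.654]
at rest-lift lens [ 575.  -276.4  132. ]
```

View pics/v4.png

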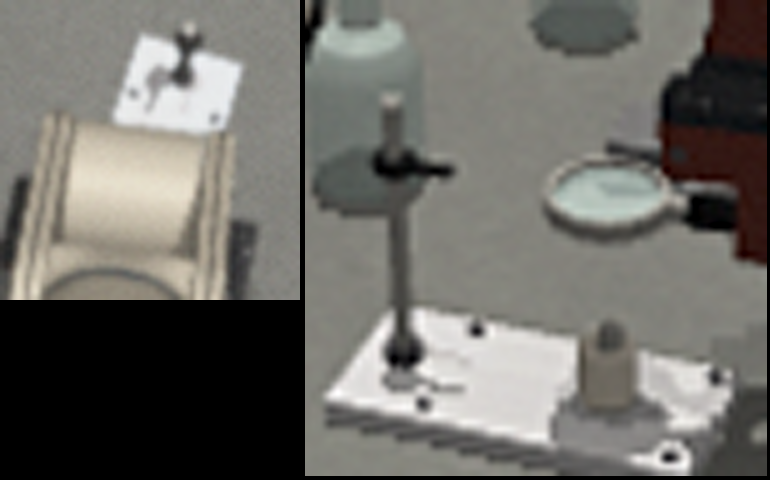

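```bash
python3 - <<'E'
from h import *
np.set_printoptions(precision=2,suppress=True)
a=cv2.imread('pics/s4.png')
P=lambda *p:proj('side',p)
m=np.array([255.1,196.2]); print('spindletop pred',P(580.1,-28.1,60),'meas',m)
b=m-P(580.1,-28.1,60)
# ring outline ellipse prediction (upper rim & lower rim) at z
th=np.linspace(0,2*np.pi,60)
for z in (125,129.7,134):
    pts=np.array([P(580.1+30*np.cos(t),-28.1+30*np.sin(t),z+dz)+b for t in th for dz in(-6,6)])
    q=(pts-[212,150]+.5)*7-.5+[305,0]; print(z,'x',q[:,0].min(),q[:,0].max(),'y',q[:,1].min(),q[:,1].max())
# marker
o=np.array([580.1,-28.1]);x=np.array([.971,-.2385]);k=o+110*x
for z in(126,130,134): print('mark',z,P(*k,z)+b,'posttop',P(*k,165)+b)
E
```

```text
spindletop pred [254.75 196.21] meas [255.1 196.2]
125 x 545.7568859855926 672.994380315716 y 168.93410307983757 257.48067676833256
129.7 x 545.6145341979952 673.0937835306632 y 160.51956459104184 248.96378273111097
134 x 545.4838229103354 673.1850584847634 y 152.7936190587556 241.14295242751786
mark 126 [224.38 174.04] posttop [223.87 163.99]
mark 130 [224.33 173.02] posttop [223.87 163.99]
mark 134 [224.27 172.  ] posttop [223.87 163.99]
```

```bash
python3 - <<'E'
from h import *
b=cv2.imread('pics/s4.png'); crop(b,'v5',218,160,50,28,16)
E
```

View pics/v5.png

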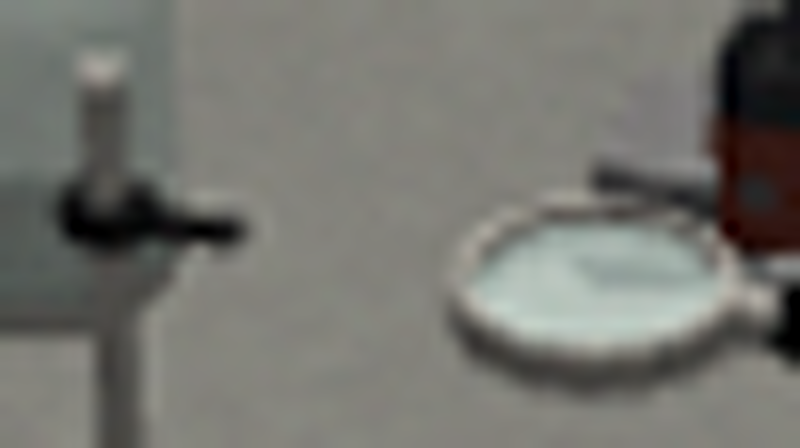

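Crop: the ring spans about (443–745, 188–390) and the marker disc is at (107,213). Marker height works out at about 129.7 mm. The lens reads about 131–132 mm and roughly 1.5 mm off in y, so I'll make a small correction.

```bash
python3 -m jog '{"delta_rot":[[0,0,0],[0,0,0],[0,0,0],[0,0,0],[0,0,0]],"translation":[[-0.3,-0.6,0.8],[-0.7,-1.2,1.5],[-0.7,-1.2,1.5],[-0.7,-1.2,1.5],[-0.7,-1.2,1.5]],"hand":[-1,-1,-1,-1,-1]}'; python3 -m jog '{"delta_rot":[[0,0,0],[0,0,0],[0,0,0],[0,0,0],[0,0,0]],"translation":[[0,0,0],[0,0,0],[0,0,0],[0,0,0],[0,0,0]],"hand":[-1,-1,-1,-1,-1]}'; python3 st.py 505.6 -17.6 114.3 -98.2; python3 - <<'E'
from h import *
b=snap('side','s6'); crop(b,'v6',215,155,60,60,9)
d=cv2.absdiff(cv2.imread('pics/s0.png'),b)[165:182,217:236].max(2); print('marker region diff',d.max())
E
```

```text
t: 15.15
ee_pos: [505.4, -16.9, 114.4]
orientation: [-3.134, 0.225, -0.0]
ft_force: [-0.4, -0.6, -1.3]
width: 15.7
t: 15.65
ee_pos: [505.4, -16.9, 114.4]
orientation: [-3.134, 0.225, -0.0]
ft_force: [-0.8, 0.5, -0.6]
width: 15.7
t 15.65 pos [505.404 -16.91  114.38 ] togo [0.292 0.655 0.08 ] rot [-0. -0. -0.] F [-0.786  0.491 -0.622] w 15.689663676386179 q [-0.057  0.414  1.965  0.     0.763  1.657]
marker region diff 8
```

View pics/v6.png

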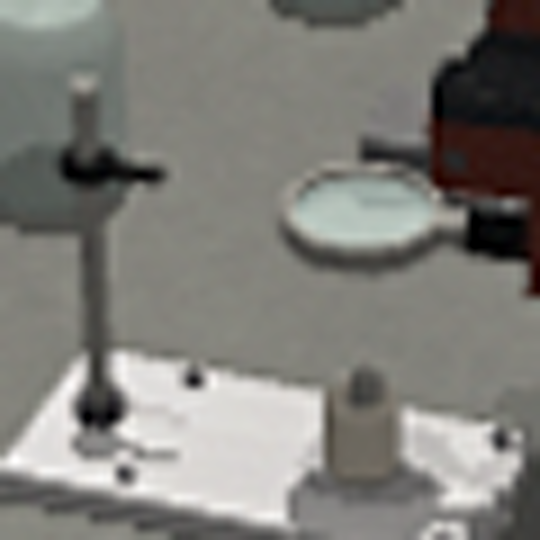

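The ring now spans crop rows 160–272 (image rows 172.3–184.7, predicted 172.5–185.1). It is centred at x of about 362 against the spindle's 366. The marker region is unchanged and the arm is steady, so I'm handing in.

```bash
python3 -c "
from workcell import ctrl
print(ctrl.close_job())"
```

```text
the job is handed in; nothing more can be done
None
```

I seated the white sleeve on the spindle's shoulder and let it go. I then handed the job in at about 15.7 s, with the lens held level over the spindle at the marker's height. The hand-in gave no verdict, so these are my own last checks:

- **Sleeve:** it met the shoulder at about 5 N with its lower end at about 20 mm, and came free on opening. The spindle tip shows through its bore in the later pictures.
- **Lens position:** the final side picture puts the ring within about 0.4 px of where it should appear for a lens centred at 129.7 mm, the marker height I measured. The arm's own reading gives about 129.4 mm in height and about 1 mm off the axis.
- **Lens tilt and grip:** the tool reads vertical and the lens looks level. The fingers hold the handle at 15.7 mm, and the TCP reading did not change over the last 0.5 s.
- **Marker and bystanders:** the marker looks the same as in the first picture. No unexpected contact force showed at the end of any move, but I did not re-measure the other bench items.

Two checks were weaker than planned. The arm hid the lens from the top camera, so its centring in y rests on the side view and the arm's reading. The two cameras also disagreed by about 3 mm in y; I allowed for this using where the arm actually gripped and seated the sleeve.

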